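# Grade four stained pipe bowls by shade

### The arm

A 6-joint arm with a two-finger parallel gripper is mounted at the origin on the work surface. World frame = base frame: x ahead of the robot, y to its left, z up, the work surface at z = 0. Lengths are in mm, angles in rad, forces in N, time in s.
With the tool pointing down it reaches from about 350 to 775 mm from the base axis. Payload 7.3 kg.
Tool frame: the origin (TCP) lies at the very end of the fingers, on their centre line; the grasp point (between the pads) lies 19 mm behind it; x points along the fingers, z is the direction in which the jaws open and shut, and the axes are right-handed (so a half turn about x gives the same grasp; the last joint's range is limited). The gripper opens to 92 mm and grips with 3 to 60 N. Pads are 19 mm wide; open, the fingers measure 130 mm over their backs; the gripper's body (75 mm by 190 mm) begins 47 mm behind the grasp point.
Start: joints at [1.112, 0.342, 1.524, -0, 1.275, -0.146], TCP at [161.541, 499.549, 226.741] pointing down, gripper open.
Joint ranges: [-2.53, 2.53], [-0.77, 2.02], [0.04, 2.7], [-1, 4.14], [0.28, 2.66], [-3.11, 3.11]. Speed limits (rad/s): [2.57, 2.57, 3.14, 3.14, 3.14, 3.14].

### API

Orientations are given as [roll, pitch, yaw] about the fixed x, y, z axes, in that order (R = Rz(yaw) Ry(pitch) Rx(roll)).
In Python, from plant import * gives the robot as it stands.
- The arm moves only by the tool carry_out, never from a script. Its argument "rows" is a list of rows, each a list of 4 numbers: the shift along the world's x, y, z in mm, then the turn about the world's z in degrees. In form: [[x, y, z, twist], ...]. A call has 1 to 20 rows; each row is the pose to reach, as a shift and turn from the pose measured when the call began; what a row does not reach only later rows make up. A row lasts 1/12 s, in which the tool goes at most 41.7 mm and 7.16 degrees, less where a joint would pass 70% of its speed; a pose out of reach is approached as far as the arm can. A call with a gripper value outside its range is refused whole. "hand" is the finger opening in mm, from 0 to 91.8, set as the call begins (left out, the last holds). The fingers move at their own pace and stop on an object; the grip force is fixed at half the most. Time passes only in rows, so rows that repeat a pose let the fingers close. It gives the time, the measured TCP pose, the force and the opening at its end, in the units of the state.
- get_obs(): the state, without advancing time (a new reading comes with each control period).
- capture(name): name is "scene" or "top" or "wrist"; returns the picture (384x512x3 uint8, red, green, blue); there is no depth.
- camera_info(name): a dict with "camera_matrix" (3x3 intrinsics, pixels), "pose" (4x4, takes a point from camera to world coordinates); the wrist camera has in their place "mount" (4x4, takes a point from camera to tool coordinates, whose origin is the TCP and whose axes are the tool frame's). Camera axes: x right, y down, z forward; pixel columns grow to the right and rows downward; lengths in mm; the calibration is good to about 2 mm. A picture is of the moment at which its call begins: read the wrist's pose just before it. camera_info takes no time and is no camera call.
- close_job(): hands the job in, once; it reports no verdict.
The state is a dict: "time": time; "joint_positions": joint angles; "dq": joint speeds; "tau": joint torques, N m; "tool_pos": TCP position; "tcp_rot": TCP orientation; "contact_force": force on the tool from outside, world axes, zero at the start; "moment": the same for the moment, N m; "grip_width": finger opening in mm.
Only numpy, scipy, OpenCV 4.12 (cv2) and the standard library are available. Lean on these libraries where they do the work, as an engineer would, in place of code of your own. Each camera call takes 0.05 s, during which the arm holds its last target. There are 200 camera calls.

### The job

Take the four pipe bowls out of the tray and line them up by shade on the grading board, lightest on the pad next to the pale tablet and each next pad one shade darker, ending with the black one next to the dark tablet. Stand each bowl upright in the middle of its own cork pad with its shank square across the board, pointing to either long edge. Never tip a bowl over, and leave the bottle, the tin and the cup where they are.

Things in the scene. Friction and masses are not known exactly. Their poses are not given: they have to be found in the camera images.
- bowl_natural_center (a point): Loose pipe bowl, no stem, the lightest, honey-blond wood. Upright flat-bottomed cylinder, 38 mm across, 46 tall, open on top; a 16 mm thick shank sticks out level along -x, axis 16 mm above the underside, to 52 mm from the cylinder's axis. 50 g. Point: on that axis, 23 mm above the underside; z up. In a tray 190 x 420 mm, walls 10 thick, 42 high, floor 9 mm above the bench.
- bowl_chestnut_center (a point): Loose pipe bowl, no stem, the second lightest, orange chestnut brown. Upright flat-bottomed cylinder, 38 mm across, 46 tall, open on top; a 16 mm thick shank sticks out level along -x, axis 16 mm above the underside, to 52 mm from the cylinder's axis. 50 g. Point: on that axis, 23 mm above the underside; z up. In a tray 190 x 420 mm, walls 10 thick, 42 high, floor 9 mm above the bench.
- bowl_walnut_center (a point): Loose pipe bowl, no stem, the second darkest, deep dark brown. Upright flat-bottomed cylinder, 38 mm across, 46 tall, open on top; a 16 mm thick shank sticks out level along -x, axis 16 mm above the underside, to 52 mm from the cylinder's axis. 50 g. Point: on that axis, 23 mm above the underside; z up. In a tray 190 x 420 mm, walls 10 thick, 42 high, floor 9 mm above the bench.
- bowl_ebony_center (a point): Loose pipe bowl, no stem, the darkest, black. Upright flat-bottomed cylinder, 38 mm across, 46 tall, open on top; a 16 mm thick shank sticks out level along -x, axis 16 mm above the underside, to 52 mm from the cylinder's axis. 50 g. Point: on that axis, 23 mm above the underside; z up. In a tray 190 x 420 mm, walls 10 thick, 42 high, floor 9 mm above the bench.
- pad_a_top (a point): One of four like square cork pads, 60 x 60 x 3 mm, fixed in a straight row 88 mm apart on a brown wooden board (100 x 440 mm, top 26 mm above the bench). Point: centre of the pad's top face, 29 mm above the bench, on which the bowl stands. y along the row, x across the board, z up. The letter says nothing about its place in the row.
- pad_b_top (a point): One of four like square cork pads, 60 x 60 x 3 mm, fixed in a straight row 88 mm apart on a brown wooden board (100 x 440 mm, top 26 mm above the bench). Point: centre of the pad's top face, 29 mm above the bench, on which the bowl stands. y along the row, x across the board, z up. The letter says nothing about its place in the row.
- pad_c_top (a point): One of four like square cork pads, 60 x 60 x 3 mm, fixed in a straight row 88 mm apart on a brown wooden board (100 x 440 mm, top 26 mm above the bench). Point: centre of the pad's top face, 29 mm above the bench, on which the bowl stands. y along the row, x across the board, z up. The letter says nothing about its place in the row.
- pad_d_top (a point): One of four like square cork pads, 60 x 60 x 3 mm, fixed in a straight row 88 mm apart on a brown wooden board (100 x 440 mm, top 26 mm above the bench). Point: centre of the pad's top face, 29 mm above the bench, on which the bowl stands. y along the row, x across the board, z up. The letter says nothing about its place in the row.
- tablet_pale_top (a point): The pale sample tablet, 70 x 36 x 6 mm, blond wood with two brass pins, fixed on one end of the grading board, 62 mm from the centre of the nearest pad. Point: centre of its top face, 32 mm above the bench; x and y as for the pads. The dark tablet is at the other end.
- stain_bottle: Bystander: closed amber glass bottle with black cap, 44 mm across, 95 mm tall, standing beside the work. Origin at the centre of its underside.
- wax_tin: Bystander: round aluminium tin with a green lid, 74 mm across, 23 mm high. Origin at the centre of its underside.
- tool_mug: Bystander: white ceramic cup, 72 mm across the rim, 80 mm tall. Origin at the centre of its underside.
Not all that is in view belongs to the job. Leave any turquoise look-alike of the part that bears bowl_natural_center alone.

How it is judged:
By the outcome, as a careful person would: the job done as asked, in the order asked, and still so for the second after the job is handed in, with the robot touching nothing.
It also fails if it takes over 106 s, if anything falls off the work surface, if the arm or the gripper's body presses on something with over 40 N, if the wrist force passes 120 N, or if a joint passes its speed limit or range.

## Working session

There is one attempt and no reset: what is moved stays moved. The work goes in short steps, Python scripts to look and compute and a tool call to move; the robot and the scene stay as the last step left them, time stands still between calls to the robot, and variables do not carry over. Pictures are saved under pics/ and viewed, about 12 in all and at most 16, crops included, and the job is handed in when it is done.

Besides the shell and the picture viewer there is one more tool, called after "Request:" as name([rows], argument=value, ...), one row to a line, values as JSON. carry_out: Moves the arm, as the interface text tells. Its arguments: {"type":"object","properties":{"rows":{"type":"array"},"hand":{"type":"number"}},"required":["rows"]}

```bash
mkdir -p pics; ls
python3 - <<'E'
from plant import *
import cv2,numpy as np
o=get_obs();print(o)
for n in("top","scene"):
    cv2.imwrite(f"pics/{n}0.png",cv2.resize(capture(n)[:,:,::-1],(800,600),interpolation=cv2.INTER_CUBIC));c=camera_info(n);print(n,np.round(c["camera_matrix"],1).tolist(),np.round(c["pose"],3).tolist())
print(camera_info("wrist"))
E
```

```text
pics
{'time': 0.0, 'joint_positions': array([ 1.11197539e+00,  3.42743211e-01,  1.52503063e+00, -1.14749667e-05,
        1.27541798e+00, -1.46016801e-01]), 'dq': array([-1.06710228e-03,  5.32210392e-05,  5.33950220e-04,  1.04983927e-03,
       -4.64467515e-04,  1.82607481e-03]), 'tau': array([-1.64331424e-03, -4.31237018e+01, -2.44217223e+01,  7.15607777e-02,
        5.60554233e-02, -1.31477846e-04]), 'tool_pos': array([161.35949352, 499.14606906, 226.02959212]), 'tcp_rot': array([ 3.0024372 ,  1.56919712, -2.02275256]), 'contact_force': array([-0.1809235 , -0.69713528, -0.258519  ]), 'moment': array([ 0.04966283, -0.01734673, -0.02871934]), 'grip_width': 91.76216414513007}
top [[436.0, 0.0, 248.8], [0.0, 436.0, 187.7], [0.0, 0.0, 1.0]] [[0.01, -0.988, 0.155, 313.015], [-1.0, -0.012, -0.01, -7.529], [0.012, -0.155, -0.988, 1222.282], [0.0, 0.0, 0.0, 1.0]]
scene [[476.3, 0.0, 258.4], [0.0, 476.3, 186.4], [0.0, 0.0, 1.0]] [[0.384, 0.786, -0.484, 1164.32], [0.923, -0.328, 0.201, -303.762], [-0.001, -0.524, -0.852, 1239.829], [0.0, 0.0, 0.0, 1.0]]
{'camera_matrix': array([[290.84836593,   0.        , 254.82167462],
       [  0.        , 290.84836593, 194.5805018 ],
       [  0.        ,   0.        ,   1.        ]]), 'mount': array([[ 2.21776287e-04, -2.63172882e-01,  9.64748664e-01,
        -1.57881389e+02],
       [-8.69598965e-04, -9.64748374e-01, -2.63172603e-01,
         7.06504017e+01],
       [ 9.99999597e-01, -7.80578997e-04, -4.42813178e-04,
        -1.06984933e+00],
       [ 0.00000000e+00,  0.00000000e+00,  0.00000000e+00,
         1.00000000e+00]])}
```

View pics/top0.png

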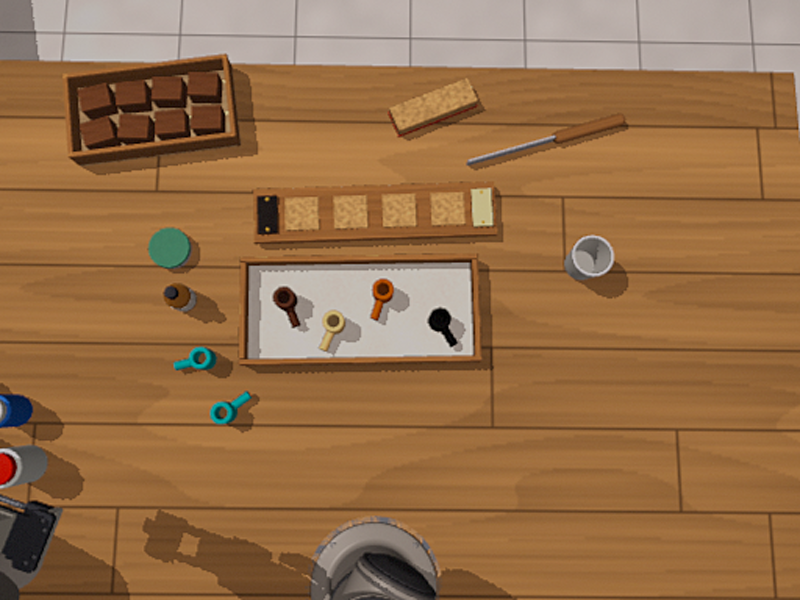

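View pics/scene0.png

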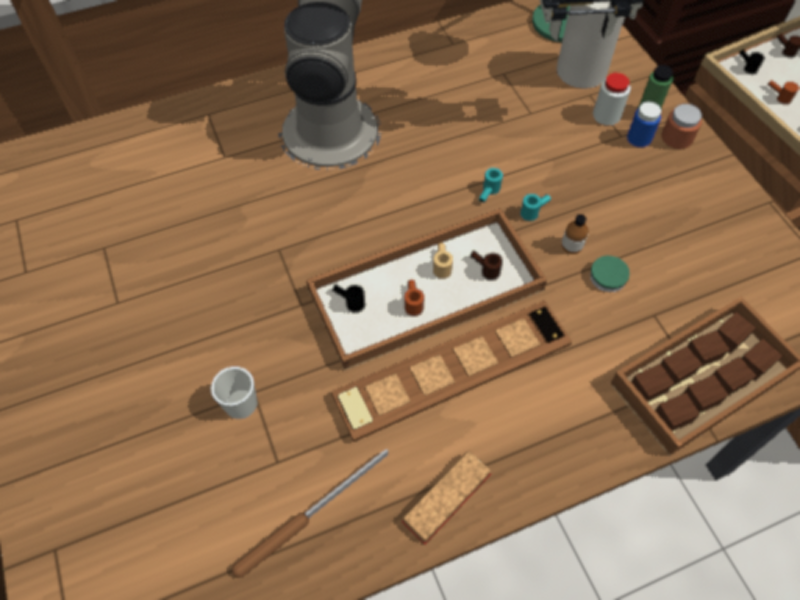

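Top view (800x600): walnut rim (285,297), natural (333,321), chestnut (383,289), ebony (439,320). The pale tablet is on the right at (482,207) and the dark one on the left at (267,215). Turquoise look-alikes are outside the tray. The scene view agrees.

```bash
cat > h.py <<'E'
from plant import *
import cv2,numpy as np
from scipy.spatial.transform import Rotation as R
def cam(n,o=None):
    c=camera_info(n);K=np.array(c["camera_matrix"])
    if n!="wrist": return K,np.array(c["pose"])
    T=np.eye(4);T[:3,:3]=R.from_euler("xyz",o["tcp_rot"]).as_matrix();T[:3,3]=o["tool_pos"]
    return K,T@np.array(c["mount"])
def p2w(KT,u,v,z):
    K,T=KT;d=T[:3,:3]@np.linalg.solve(K,[u,v,1]);return T[:3,3]+d*(z-T[2,3])/d[2]
def w2p(KT,P):
    K,T=KT;p=K@(T[:3,:3].T@(np.asarray(P,float)-T[:3,3]));return p[:2]/p[2]
def jaw(o):
    m=R.from_euler("xyz",o["tcp_rot"]).as_matrix();return m
def shank_ang(c,t): return np.degrees(np.arctan2(t[1]-c[1],t[0]-c[0]))
E
python3 - <<'E'
from h import *
k=cam("top");s=1.5625
f=lambda u,v,z:p2w(k,u/s,v/s,z)
for n,a,b in[("walnut",(285,297),(296,325)),("natural",(333,321),(325,348)),("chest",(383,289),(375,318)),("ebony",(439,320),(453,344))]:
    c=f(*a,55);t=f(*b,25);print(n,c.round(0),t.round(0),"ang",shank_ang(c,t).round(0),"len",np.hypot(*(t-c)[:2]).round(0))
for n,a,z in[("pale",(482,207),32),("dark",(267,215),32),("p1",(447,209),29),("p2",(399,211),29),("p3",(350,212),29),("p4",(302,213),29),("bottle",(172,293),95),("tin",(169,247),23),("tray bl",(243,360),42),("tray fr",(478,258),42)]: print(n,f(*a,z).round(0))
print(jaw(get_obs()).round(3))
E
```

```text
walnut [488. 160.  55.] [443. 143.  25.] ang -160.0 len 48.0
natural [447.  76.  55.] [403.  91.  25.] ang 161.0 len 47.0
chest [504.  -9.  55.] [457.   4.  25.] ang 164.0 len 49.0
ebony [ 451. -106.   55.] [ 412. -134.   25.] ang -145.0 len 47.0
pale [ 660. -186.   32.]
dark [640. 201.  32.]
p1 [ 656. -123.   29.]
p2 [652. -36.  29.]
p3 [648.  52.  29.]
p4 [645. 138.  29.]
bottle [487. 343.  95.]
tin [581. 376.  23.]
tray bl [379. 231.  42.]
tray fr [ 564. -177.   42.]
[[-0.001 -0.951  0.308]
 [-0.001  0.308  0.951]
 [-1.     0.    -0.001]]
```

Request:
carry_out([
  [143,-210,-30,0],
  [286,-421,-76,0],
  [286,-421,-76,0],
  [286,-421,-76,0],
  [286,-421,-76,0],
  [286,-421,-76,0],
  [286,-421,-76,0],
  [286,-421,-76,0],
  [286,-421,-76,0],
  [286,-421,-76,0],
  [286,-421,-76,0],
  [286,-421,-76,0],
  [286,-421,-76,0],
  [286,-421,-76,0],
  [286,-421,-76,0],
  [286,-421,-76,0],
  [286,-421,-76,0],
  [286,-421,-76,0],
], hand=66)

```text
time: 1.6
tool_pos: [446.8, 79.3, 150.4]
tcp_rot: [3.134, 1.57, -1.889]
contact_force: [0.5, -0.7, 0.4]
grip_width: 66.2
```

```bash
cat >> h.py <<'E'
def snap(name,Z=1.5):
    o=get_obs();k=cam("wrist",o);im=capture("wrist")[:,:,::-1].copy()
    cv2.imwrite(f"pics/{name}.png",cv2.resize(im,None,fx=Z,fy=Z,interpolation=cv2.INTER_CUBIC));return o,k,im
E
python3 - <<'E'
from h import *
o,k,im=snap("w1");print(o["time"],o["tool_pos"].round(1),o["grip_width"])
np.savez("w1.npz",K=k[0],T=k[1])
E
```

```text
1.6 [446.8  79.3 150.4] 66.19635299322779
```

View pics/w1.png

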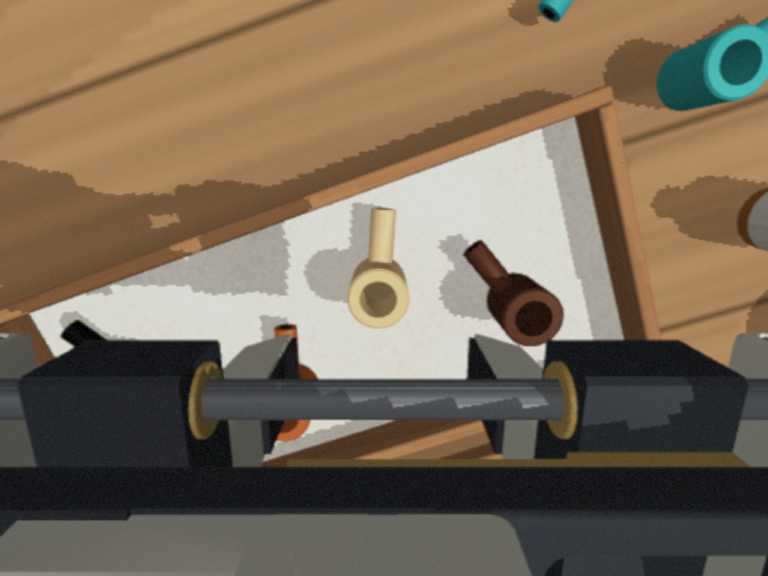

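Wrist view (768x576): natural's rim is centred at about (379,297) and its shank end at (383,210). Walnut's rim is at (533,317). Both are clear of the fingers. I'll fit bowl silhouettes to get positions and yaw.

```bash
cat >> h.py <<'E'
from scipy.optimize import minimize
def model(k,x,y,a,zb,shape):
    t=np.linspace(0,2*np.pi,40);c,s=np.cos(t),np.sin(t);u=np.array([np.cos(a),np.sin(a),0]);v=np.array([-u[1],u[0],0]);e=np.array([0,0,1.])
    b=np.array([x,y,zb]);m=np.zeros(shape,np.uint8)
    cyl=[b+19*(c[i]*u+s[i]*v)+h*e for i in range(40) for h in(0,46)]
    sh=[b+16*e+d*u+8*(c[i]*v+s[i]*e) for i in range(40) for d in(0,52)]
    for P in(cyl,sh):
        q=np.array([w2p(k,p) for p in P],np.float32);cv2.fillPoly(m,[np.round(cv2.convexHull(q)*64).astype(np.int32)],255,cv2.LINE_AA,6)
    return m.astype(np.float32)/255
def mask(im,kind):
    h=cv2.cvtColor(im,cv2.COLOR_BGR2HSV).astype(int);S,V=h[...,1],h[...,2]
    return ((V<75) if kind in("ebony",) else ((S>55)|(V<75))).astype(np.float32)
def fit(k,im,kind,x,y,adeg,zb=9,r=48):
    M=mask(im,kind);d=np.radians(adeg);c=w2p(k,[x+15*np.cos(d),y+15*np.sin(d),zb+23])
    sc=k[0][0,0]/(k[1][2,3]-zb-23);roi=np.zeros(M.shape,np.uint8);cv2.circle(roi,tuple(int(i) for i in c),int(r*sc),1,-1);roi=roi>0
    f=lambda p:float(np.abs(model(k,x+p[0],y+p[1],d+p[2]/30,zb,M.shape)-M)[roi].sum())
    z=minimize(f,[0,0,0],method="Nelder-Mead",options=dict(initial_simplex=[[0,0,0],[6,0,0],[0,6,0],[0,0,6]],maxiter=150))
    p=z.x;return np.round([x+p[0],y+p[1],adeg+np.degrees(p[2]/30),z.fun,M[roi].sum()],1)
E
python3 - <<'E'
from h import *
d=np.load("w1.npz");k=(d["K"],d["T"]);im=cv2.resize(cv2.imread("pics/w1.png"),(512,384),interpolation=cv2.INTER_AREA)
print("wr nat",fit(k,im,"natural",447,76,161),"wal",fit(k,im,"walnut",488,160,-160,r=45))
kt=cam("top");it=capture("top")[:,:,::-1].copy()
for n,*g in[("natural",447,76,161),("chestnut",504,-9,164),("walnut",488,160,-160),("ebony",451,-106,-145)]: print("top",n,fit(kt,it,n,*g))
E
```

```text
wr nat [ 448.7   74.5  158.1  241.1 2069. ] wal [ 491.3  162.1 -157.5  353.2 2222. ]
top natural [449.8  78.3 160.5 277.3 227. ]
top chestnut [503.4  -7.6 164.4 272.2 528. ]
top walnut [393.5 133.4 -45.4 107.  107. ]
top ebony [ 454.4 -107.2 -146.7   74.6  220. ]
```

Request:
carry_out([
  [1.5,-5,-30,-3],
  [1.5,-5,-60,-3],
  [1.5,-5,-90,-3],
  [1.5,-5,-110,-3],
  [1.5,-5,-125,-3],
  [1.5,-5,-132,-3],
  [1.5,-5,-132,-3],
  [1.5,-5,-132,-3],
])

```text
time: 2.37
tool_pos: [448.7, 74.4, 18.8]
tcp_rot: [-2.797, 1.57, -1.59]
contact_force: [-0.5, 0.1, -0.2]
grip_width: 66.0
```

Request:
carry_out([
  [0,0,0,0],
  [0,0,0,0],
  [0,0,0,0],
  [0,0,0,0],
  [0,0,0,0],
  [0,0,0,0],
  [0,0,15,0],
  [0,0,40,0],
  [0,0,70,0],
  [0,0,100,0],
  [0,0,132,0],
  [0,0,132,0],
  [0,0,132,0],
], hand=25)

```text
time: 3.45
tool_pos: [449.6, 74.4, 152.1]
tcp_rot: [-1.501, 1.567, -0.293]
contact_force: [-0.8, 0.6, -0.7]
grip_width: 37.4
```

Run:
```python
from h import *
o,k,im=snap("w2");print(o["time"],o["tool_pos"].round(1),o["grip_width"]);m=jaw(o);a=np.degrees(np.arctan2(m[1,1],m[0,1]));print("tooly",a)
kt=cam("top");it=capture("top")[:,:,::-1].copy();cv2.imwrite("pics/t2.png",it)
np.savez("w2.npz",K=k[0],T=k[1])
print(fit(k,im,"natural",*o["tool_pos"][:2],158,zb=o["tool_pos"][2]-9))
```

```text
3.45 [449.6  74.4 152.1] 37.36793428731683
tooly 159.20347402605296
[  457.5    73.3   162.5  8456.4 13664. ]
```

View pics/w2.png

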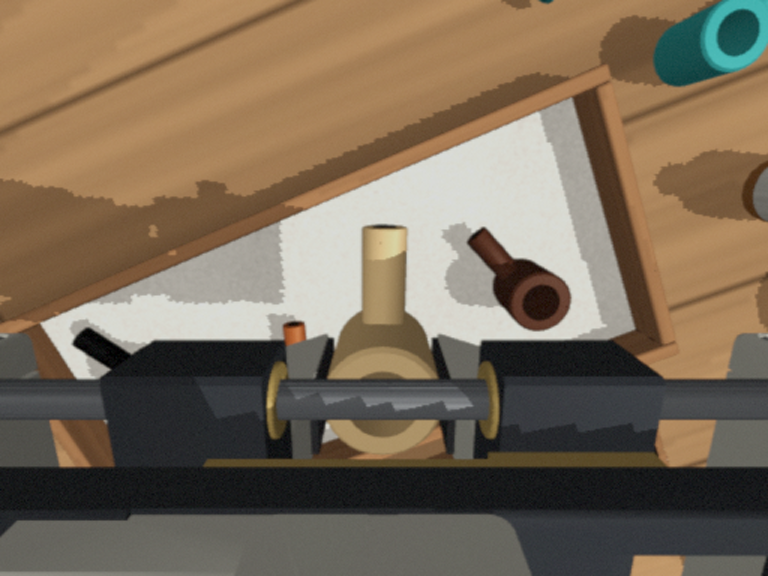

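Run:
```python
from h import *
d=np.load("w2.npz");k=(d["K"],d["T"]);o=get_obs();m=jaw(o);zb=o["tool_pos"][2]-9
for u,v,h in[(384,224,16),(384,229,24),(384,398,46),(326,398,46),(440,398,46)]:
    p=p2w(k,u/1.5,v/1.5,zb+h)-o["tool_pos"];print((u,v),"along y",(p@m[:,1]).round(1),"jaw",(p@m[:,2]).round(1))
# pads from top cam: cork/board corners; print expected
it=cv2.imread("pics/t2.png");cv2.imwrite("pics/t2c.png",cv2.resize(it[100:250,140:340],(800,600),interpolation=cv2.INTER_CUBIC))
kt=cam("top")
for n,*g in[("chestnut",504,-9,164),("ebony",451,-106,-145)]: print("top",n,fit(kt,it,n,*g))
```

```text
(384, 224) along y 51.9 jaw 0.1
(384, 229) along y 51.2 jaw 0.0
(384, 398) along y 1.2 jaw -0.1
(326, 398) along y 1.2 jaw -18.3
(440, 398) along y 1.1 jaw 17.5
top chestnut [503.1  -7.4 167.3 311.3 566. ]
top ebony [ 454.4 -107.2 -146.7   74.6  220. ]
```

View pics/t2c.png

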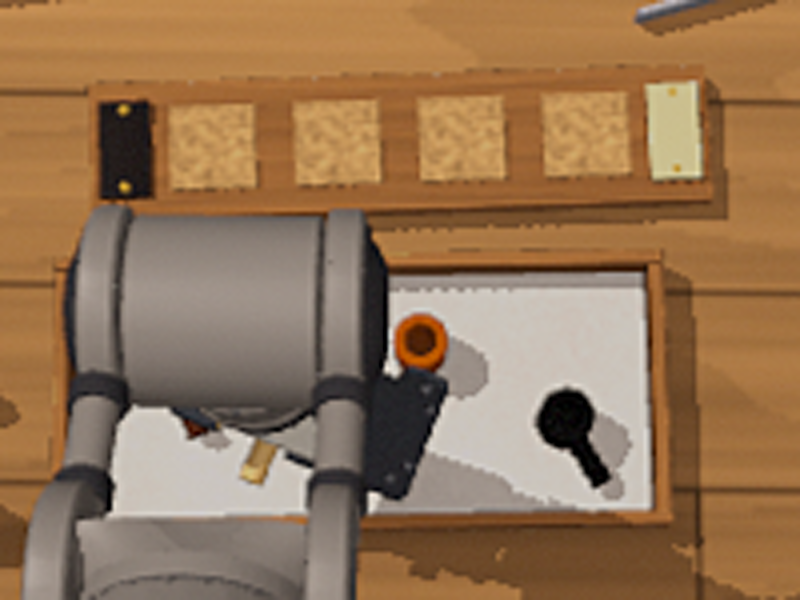

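Bowl held square and centred (about 0.5 mm along the shank). Crop: pad centres are at (586,134), (462,138), (337,142) and (212,145). The pale tablet is at (675,130), the dark one at (125,149).

Run:
```python
from h import *
k=cam("top");P=[]
for u,v in[(586,134),(462,138),(337,142),(212,145.5)]:
    P.append(p2w(k,140+(u+.5)/4-.5,100+(v+.5)/4-.5,29)[:2])
P=np.array(P);q=np.array([-1.5,-.5,.5,1.5])*88;c=P.mean(0);d=(q@(P-c));d/=np.linalg.norm(d)
print(P.round(1));print("dir",np.degrees(np.arctan2(d[1],d[0])),(c+q[:,None]*d).round(1))
for u,v in[(675,130),(125,149)]:print(p2w(k,140+u/4,100+v/4,32).round(1))
```

```text
[[ 658.2 -123.5]
 [ 654.2  -35.8]
 [ 650.1   52.4]
 [ 646.4  140.3]]
dir 92.58164691100781 [[ 658.2 -123.5]
 [ 654.2  -35.6]
 [ 650.2   52.3]
 [ 646.3  140.2]]
[ 660.  -187.2   32. ]
[641.1 199.8  32. ]
```

Request:
carry_out([
  [20,-20,0,4],
  [50,-47,0,10],
  [80,-75,0,16],
  [110,-104,0,23.4],
  [140,-132,0,23.4],
  [168,-160,0,23.4],
  [190,-182,0,23.4],
  [208.6,-198,0,23.4],
  [208.6,-198,-10,23.4],
  [208.6,-198,-10,23.4],
  [208.6,-198,-10,23.4],
])

```text
time: 4.47
tool_pos: [654.7, -122.7, 136.9]
tcp_rot: [1.479, 1.564, 3.095]
contact_force: [0.1, 0.2, -0.7]
grip_width: 37.8
```

Run:
```python
from h import *
o,k,im=snap("w3");print(o["time"],o["tool_pos"].round(1),o["grip_width"]);m=jaw(o);print("tooly",np.degrees(np.arctan2(m[1,1],m[0,1])))
np.savez("w3.npz",K=k[0],T=k[1])
for p in[(658.2,-123.5),(654.2,-35.6)]:
    for s in((-1,-1),(-1,1),(1,1),(1,-1)):
        a=np.radians(2.6);x,y=30*s[0],30*s[1];print((w2p(k,[p[0]+x*np.cos(a)-y*np.sin(a),p[1]+x*np.sin(a)+y*np.cos(a),29])*1.5).round(0),end="")
    print()
```

```text
4.4667 [ 654.7 -122.7  136.9] 37.77588210160759
tooly -177.39670033732526
[334. 249.][431. 249.][429. 340.][336. 341.]
[477. 249.][574. 249.][564. 340.][472. 340.]
```

View pics/w3.png

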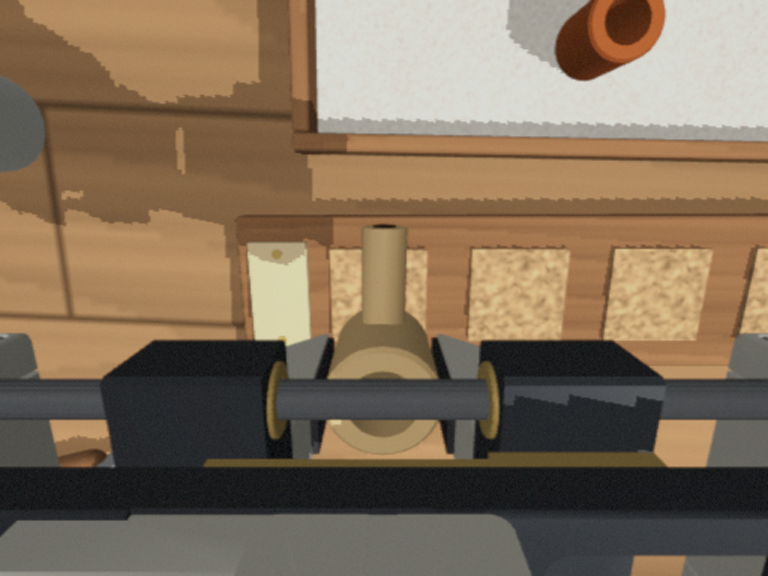

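Predicted pad corners sit 3–5 px right of the seen ones (pad left edge seen at 330, predicted 334; next pad 471, predicted 477). So the pads are about 2 mm further to −y, and the alignment is good.

Request:
carry_out([
  [3.5,-2.8,-20,0],
  [3.5,-2.8,-45,0],
  [3.5,-2.8,-65,0],
  [3.5,-2.8,-80,0],
  [3.5,-2.8,-90,0],
  [3.5,-2.8,-90,0],
  [3.5,-2.8,-90,0],
  [3.5,-2.8,-90,0],
])

```text
time: 5.18
tool_pos: [659.4, -125.2, 49.7]
tcp_rot: [1.896, 1.568, -2.77]
contact_force: [0.3, 0.5, -0.6]
grip_width: 37.6
```

Request:
carry_out([
  [-1,-0.5,-4,0],
  [-1,-0.5,-8,0],
  [-1,-0.5,-10,0],
  [-1,-0.5,-10.5,0],
  [-1,-0.5,-10.5,0],
  [-1,-0.5,-10.5,0],
])

```text
time: 5.68
tool_pos: [658.3, -125.7, 39.3]
tcp_rot: [1.875, 1.568, -2.791]
contact_force: [-1.4, 0.4, 0.9]
grip_width: 37.5
```

Request:
carry_out([
  [0,0,0,0],
  [0,0,0,0],
  [0,0,0,0],
  [0,0,0,0],
  [0,0,20,0],
  [0,0,50,0],
  [0,0,85,0],
  [-20,20,111,-4],
  [-50,40,111,-9],
  [-80,60,111,-14],
  [-110,80,111,-18],
  [-135,100,111,-18],
  [-154,116,111,-18],
  [-154,116,111,-18],
  [-154,116,111,-18],
  [-154,116,111,-18],
], hand=64)

```text
time: 7.02
tool_pos: [505.4, -10.1, 150.8]
tcp_rot: [2.363, 1.569, -2.617]
contact_force: [0.1, -0.4, -0.5]
grip_width: 63.8
```

```bash
cat >> h.py <<'E'
def look(kind,x,y,a,name,save=True):
    o,k,im=snap(name);m=jaw(o);ty=np.degrees(np.arctan2(m[1,1],m[0,1]));f=fit(k,im,kind,x,y,a,r=45)
    print("t",o["time"],"tcp",o["tool_pos"].round(1),"tooly",ty.round(1),"fit",f,"shift",(f[:2]-o["tool_pos"][:2]).round(1),"twist",((f[2]-ty+180)%360-180).round(1));return o,k,im
E
python3 - <<'E'
from h import *
look("chestnut",503,-9,165,"w4")
E
```

```text
t 7.0167 tcp [505.4 -10.1 150.8] tooly 164.7 fit [ 505.7  -10.7  163.1  195.1 2087. ] shift [ 0.3 -0.6] twist -1.6
```

View pics/w4.png

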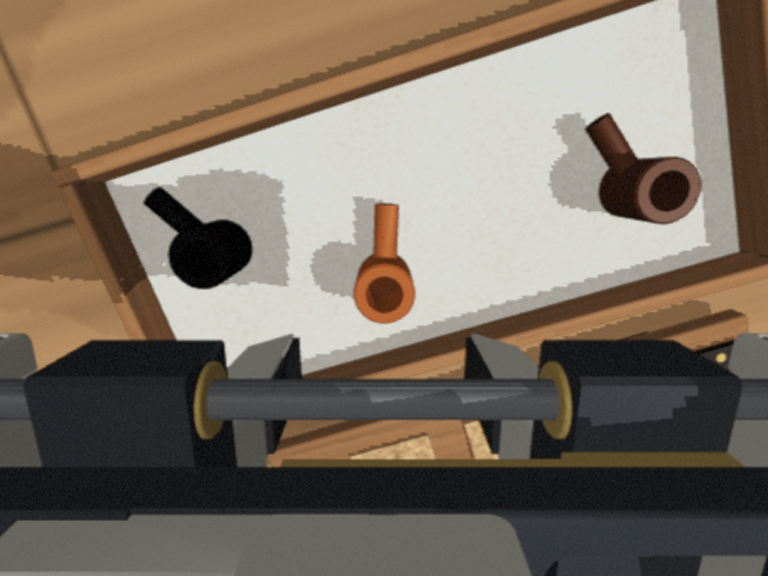

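Chestnut is at (385,293) with its shank straight up at (387,206), well between the fingers. Ebony and walnut are undisturbed.

Request:
carry_out([
  [0.3,-0.5,-30,-1],
  [0.3,-0.5,-60,-1],
  [0.3,-0.5,-90,-1],
  [0.3,-0.5,-110,-1],
  [0.3,-0.5,-125,-1],
  [0.3,-0.5,-132,-1],
  [0.3,-0.5,-132,-1],
  [0.3,-0.5,-132,-1],
])

```text
time: 7.73
tool_pos: [506.4, -11.4, 18.6]
tcp_rot: [2.25, 1.569, -2.748]
contact_force: [0.3, 0.1, 0.4]
grip_width: 64.0
```

Request:
carry_out([
  [0,0,0,0],
  [0,0,0,0],
  [0,0,0,0],
  [0,0,0,0],
  [0,0,0,0],
  [0,0,0,0],
  [0,0,15,0],
  [0,0,40,0],
  [0,0,70,0],
  [0,0,100,0],
  [0,0,132,0],
  [0,0,132,0],
  [0,0,132,0],
  [0,0,132,0],
], hand=25)

```text
time: 8.9
tool_pos: [505.9, -11.2, 150.0]
tcp_rot: [2.048, 1.568, -2.951]
contact_force: [-0.3, 0.7, -0.5]
grip_width: 37.5
```

```bash
cat >> h.py <<'E'
def inhand(name,pad):
    """shank tip and angle in hand (from the saturated/dark blob above the fingers), and shift to pad"""
    o,k,im=snap(name);m=jaw(o);ty=np.degrees(np.arctan2(m[1,1],m[0,1]));print("t",o["time"],o["tool_pos"].round(1),o["grip_width"].round(1),"tooly",ty.round(2))
    p=np.array(pad);print("shift to pad",(p-o["tool_pos"][:2]).round(1),"twist",((182.6-ty+180)%360-180).round(1));return o,k,im
E
python3 - <<'E'
from h import *
o,k,im=inhand("w5",(654.3,-37.8))
cv2.imwrite("pics/w5c.png",cv2.resize(im[130:330,156:356],(600,600),interpolation=cv2.INTER_CUBIC))
E
```

```text
Traceback (most recent call last):
  File "h.py", line 42, in inhand
    o,k,im=snap(name);m=jaw(o);ty=np.degrees(np.arctan2(m[1,1],m[0,1]));print("t",o["time"],o["tool_pos"].round(1),o["grip_width"].round(1),"tooly",ty.round(2))
                                                                                                                   ^^^^^^^^^^^^^^^^^^^^^
AttributeError: 'float' object has no attribute 'round'
```

```bash
sed -i 's/o\["grip_width"\].round(1)/o["grip_width"]/' h.py
python3 - <<'E'
from h import *
o,k,im=inhand("w5",(654.3,-37.8))
cv2.imwrite("pics/w5c.png",cv2.resize(im[130:330,156:356],(600,600),interpolation=cv2.INTER_CUBIC))
m=jaw(o)
for h,y in((24,52),(24,20)): print("ideal shank top line px in crop",y,(w2p(k,o["tool_pos"]+[0,0,-9.6+h]+y*m[:,1])-[156,130])*3)
E
```

```text
t 8.95 [505.5 -11.2 149.4] 37.85316570050674 tooly 163.61
shift to pad [148.8 -26.6] twist 19.0
ideal shank top line px in crop 52 [303.13819263  73.26820822]
ideal shank top line px in crop 20 [302.92799509 257.46920525]
```

View pics/w5c.png

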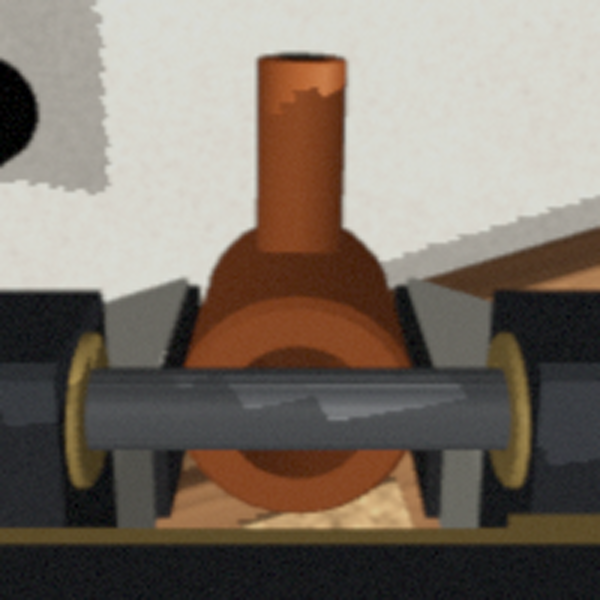

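Chestnut's shank leans about 1° and sits roughly 1–2 mm along the tool y axis. I'll compensate with twist +19.8 and x +0.8.

Request:
carry_out([
  [20,-4,0,5],
  [45,-8,0,11],
  [75,-14,0,17],
  [105,-19,0,19.8],
  [130,-23,0,19.8],
  [149.6,-26.6,0,19.8],
  [149.6,-26.6,-20,19.8],
  [149.6,-26.6,-45,19.8],
  [149.6,-26.6,-70,19.8],
  [149.6,-26.6,-90,19.8],
  [149.6,-26.6,-99,19.8],
  [149.6,-26.6,-99,19.8],
  [149.6,-26.6,-99,19.8],
  [149.6,-26.6,-99,19.8],
  [149.6,-26.6,-99,19.8],
])

```text
time: 10.25
tool_pos: [656.1, -38.0, 51.8]
tcp_rot: [2.526, 1.568, -2.126]
contact_force: [-0.1, 0.1, -0.5]
grip_width: 37.6
```

Request:
carry_out([
  [-0.9,0.2,-5,0],
  [-0.9,0.2,-10,0],
  [-0.9,0.2,-12,0],
  [-0.9,0.2,-12.5,0],
  [-0.9,0.2,-12.5,0],
  [-0.9,0.2,-12.5,0],
])

```text
time: 10.75
tool_pos: [655.1, -37.8, 39.2]
tcp_rot: [2.487, 1.568, -2.166]
contact_force: [-0.0, -0.2, 0.3]
grip_width: 37.8
```

Request:
carry_out([
  [0,0,0,0],
  [0,0,0,0],
  [0,0,0,0],
  [0,0,0,0],
  [0,0,20,0],
  [0,0,50,0],
  [0,0,85,0],
  [0,0,110,0],
  [30,-20,125,0],
  [60,-40,140,0],
  [60,-40,140,0],
  [60,-40,140,0],
  [60,-40,140,0],
  [60,-40,140,0],
], hand=64)

```text
time: 11.92
tool_pos: [713.9, -77.0, 178.1]
tcp_rot: [1.793, 1.567, -2.859]
contact_force: [-0.6, 0.6, -0.6]
grip_width: 63.8
```

Run:
```python
from h import *
o,k,im=snap("w6");print(o["time"],o["tool_pos"].round(1));np.savez("w6.npz",K=k[0],T=k[1])
for p in[(658.2,-125.7),(654.3,-37.8)]:
    for s in((-1,-1),(-1,1),(1,1),(1,-1)):
        a=np.radians(2.6);x,y=30*s[0],30*s[1];print((w2p(k,[p[0]+x*np.cos(a)-y*np.sin(a),p[1]+x*np.sin(a)+y*np.cos(a),29])*1.5).round(0),end="")
    print()
```

```text
11.9167 [713.9 -77.  178.1]
[272. 146.][362. 147.][362. 237.][277. 236.]
[404. 148.][493. 150.][486. 239.][401. 238.]
```

View pics/w6.png

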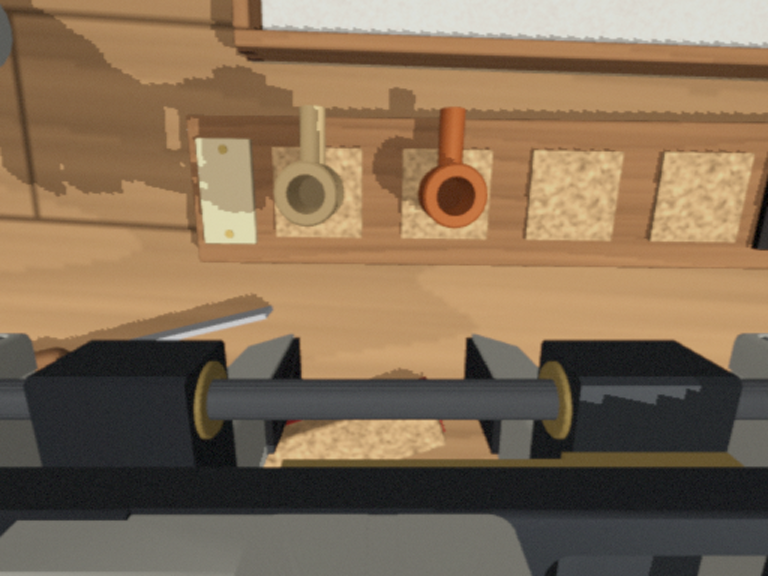

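Both bowls are upright on their pads: natural's rim is at (308,193), chestnut's at (454,195), with square shanks. Pad outlines match the predictions within 2 px.

Run:
```python
from h import *
d=np.load("w6.npz");k=(d["K"],d["T"]);f=lambda u,v,z:p2w(k,u/1.5,v/1.5,z)[:2].round(1)
print("nat rim",f(308.5,193.5,75),"tip top",f(313,107,53)); print("che",f(454,195.5,75),"tip",f(453,109,53))
print("pads",[f(u,v,29) for u,v in[(317.5,192),(446.5,194),(574.5,195.5),(701.5,197)]])
print(f(345,240,75)) # scale ref
kk=k
for n,p in(("nat",(659,-126)),("che",(655,-38))):
  for dx in(0,): 
    t=np.linspace(0,6.28,60);q=np.array([w2p(kk,[p[0]+19*np.cos(i),p[1]+19*np.sin(i),75]) for i in t])*1.5;print(n,q.min(0).round(0),q.max(0).round(0))
```

```text
nat rim [ 656.8 -124.8] tip top [ 606.7 -126.4]
che [652.9 -39.7] tip [602.9 -42. ]
pads [array([ 657.7, -126.2]), array([653.8, -37.5]), array([649.6,  50.4]), array([645.5, 137.8])]
[ 682.8 -102.4]
nat [274. 163.] [339. 230.]
che [424. 166.] [489. 232.]
```

Centring errors are about 1–2 mm and the shank angles are within 1°. Walnut next.

Request:
carry_out([
  [-25,27,-3,3],
  [-52,55,-6,8],
  [-80,85,-10,14],
  [-108,115,-15,19.5],
  [-136,145,-20,19.5],
  [-164,175,-25,19.5],
  [-190,205,-28,19.5],
  [-212,228,-28,19.5],
  [-223,239,-28,19.5],
  [-223,239,-28,19.5],
  [-223,239,-28,19.5],
  [-223,239,-28,19.5],
  [-223,239,-28,19.5],
], hand=56)

```text
time: 13.05
tool_pos: [492.1, 161.1, 150.4]
tcp_rot: [2.031, 1.567, -2.282]
contact_force: [0.7, -0.1, 0.5]
grip_width: 56.0
```

Run:
```python
from h import *
look("walnut",491,162,-157.5,"w7")
```

```text
t 13.05 tcp [492.1 161.1 150.4] tooly -157.1 fit [ 488.7  160.3 -158.7  320.5 1961. ] shift [-3.4 -0.8] twist -1.6
```

View pics/w7.png

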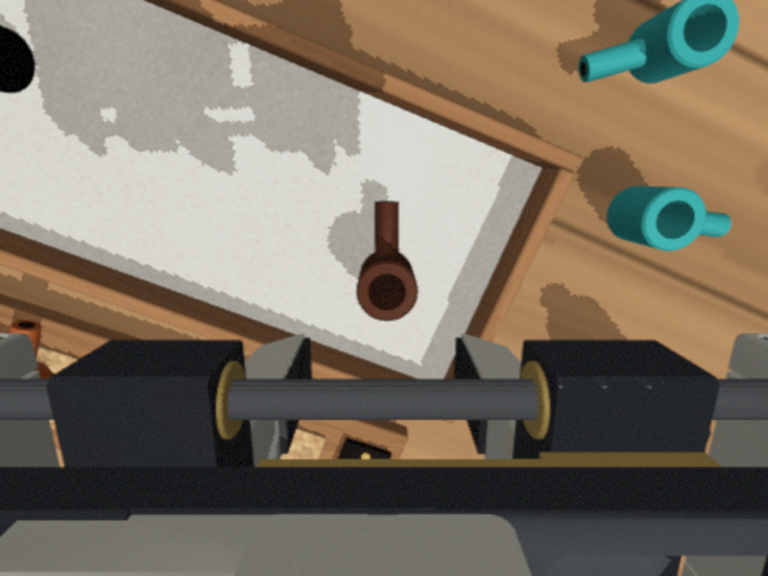

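Walnut's rim is at (387,290) with its shank straight up (tip at 386,205). The tray wall is about 100 px to the right, enough for the finger.

Request:
carry_out([
  [-2.5,-0.3,-30,-0.5],
  [-2.5,-0.3,-60,-0.5],
  [-2.5,-0.3,-90,-0.5],
  [-2.5,-0.3,-110,-0.5],
  [-2.5,-0.3,-125,-0.5],
  [-2.5,-0.3,-132,-0.5],
  [-2.5,-0.3,-132,-0.5],
  [-2.5,-0.3,-132,-0.5],
])

```text
time: 13.77
tool_pos: [490.1, 160.3, 18.4]
tcp_rot: [1.98, 1.567, -2.343]
contact_force: [-0.3, -0.3, -0.4]
grip_width: 56.0
```

Request:
carry_out([
  [0,0,0,0],
  [0,0,0,0],
  [0,0,0,0],
  [0,0,0,0],
  [0,0,0,0],
  [0,0,0,0],
  [0,0,15,0],
  [0,0,40,0],
  [0,0,70,0],
  [0,0,100,0],
  [0,0,132,0],
  [0,0,132,0],
  [0,0,132,0],
  [0,0,132,0],
], hand=25)

```text
time: 14.93
tool_pos: [489.5, 160.3, 149.9]
tcp_rot: [1.849, 1.566, -2.474]
contact_force: [-0.8, 0.2, -1.1]
grip_width: 37.5
```

Run:
```python
from h import *
o,k,im=inhand("w8",(651,50.2))
cv2.imwrite("pics/w8c.png",cv2.resize(im[130:330,156:356],(600,600),interpolation=cv2.INTER_CUBIC))
```

```text
t 14.9333 [489.5 160.3 149.9] 37.518712933153196 tooly -157.69
shift to pad [ 161.5 -110.1] twist -19.7
```

View pics/w8c.png

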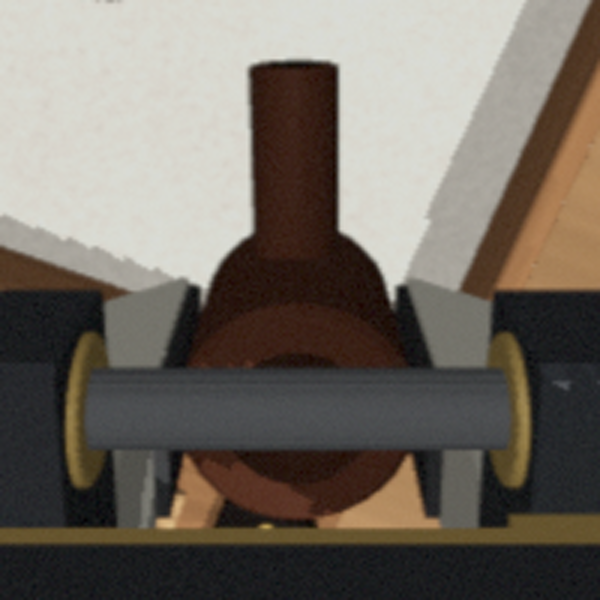

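Walnut's shank leans about 1° the other way (tip at 293, base at 297), so I'll twist −20.8.

Request:
carry_out([
  [18,-12,0,-4],
  [42,-29,0,-10],
  [70,-48,0,-16],
  [98,-67,0,-20.8],
  [125,-85,0,-20.8],
  [148,-101,0,-20.8],
  [161.2,-110,0,-20.8],
  [161.2,-110,-20,-20.8],
  [161.2,-110,-45,-20.8],
  [161.2,-110,-70,-20.8],
  [161.2,-110,-90,-20.8],
  [161.2,-110,-99,-20.8],
  [161.2,-110,-99,-20.8],
  [161.2,-110,-99,-20.8],
  [161.2,-110,-99,-20.8],
])

```text
time: 16.23
tool_pos: [651.1, 50.2, 51.3]
tcp_rot: [1.836, 1.567, -2.85]
contact_force: [0.2, 0.4, -0.5]
grip_width: 37.6
```

Request:
carry_out([
  [-0.4,0,-5,0],
  [-0.4,0,-10,0],
  [-0.4,0,-11.7,0],
  [-0.4,0,-12,0],
  [-0.4,0,-12,0],
  [-0.4,0,-12,0],
])

```text
time: 16.73
tool_pos: [650.8, 50.2, 39.4]
tcp_rot: [1.851, 1.567, -2.835]
contact_force: [-0.4, 0.1, 0.3]
grip_width: 37.4
```

Request:
carry_out([
  [0,0,0,0],
  [0,0,0,0],
  [0,0,0,0],
  [0,0,0,0],
  [0,0,20,0],
  [0,0,50,0],
  [0,0,85,0],
  [-10,-8,111,3],
  [-40,-32,111,9],
  [-70,-56,111,15],
  [-100,-80,111,21],
  [-130,-104,111,27],
  [-160,-128,111,31.5],
  [-185,-148,111,31.5],
  [-197,-159,111,31.5],
  [-197,-159,111,31.5],
  [-197,-159,111,31.5],
  [-197,-159,111,31.5],
  [-197,-159,111,31.5],
], hand=60)

```text
time: 18.32
tool_pos: [454.7, -108.2, 150.4]
tcp_rot: [1.985, 1.567, -2.15]
contact_force: [0.2, -0.5, -0.1]
grip_width: 60.1
```

Run:
```python
from h import *
look("ebony",454,-109,-147,"w9")
```

```text
t 18.3167 tcp [ 454.7 -108.2  150.4] tooly -146.9 fit [ 454.2 -110.5 -148.5  328.2 1955. ] shift [-0.5 -2.3] twist -1.6
```

View pics/w9.png

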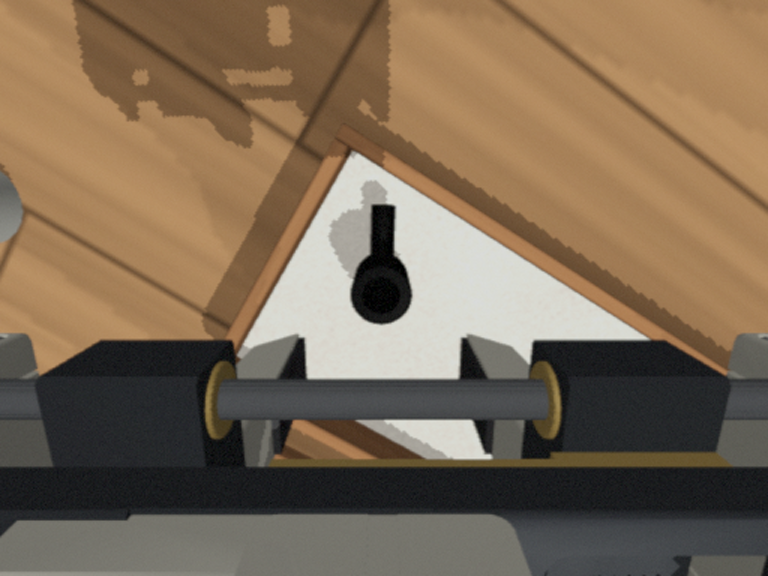

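Ebony's rim is at (381,293) and its shank tip at (383,206). The left finger clears the tray wall by about 10 mm or more.

Request:
carry_out([
  [0.3,-2,-30,-1.7],
  [0.3,-2,-60,-1.7],
  [0.3,-2,-90,-1.7],
  [0.3,-2,-110,-1.7],
  [0.3,-2,-125,-1.7],
  [0.3,-2,-132,-1.7],
  [0.3,-2,-132,-1.7],
  [0.3,-2,-132,-1.7],
], hand=54)

```text
time: 19.03
tool_pos: [455.3, -109.9, 18.5]
tcp_rot: [1.885, 1.567, -2.279]
contact_force: [-0.1, 0.1, -1.0]
grip_width: 54.1
```

Request:
carry_out([
  [0,0,0,0],
  [0,0,0,0],
  [0,0,0,0],
  [0,0,0,0],
  [0,0,0,0],
  [0,0,0,0],
  [0,0,15,0],
  [0,0,40,0],
  [0,0,70,0],
  [0,0,100,0],
  [0,0,132,0],
  [0,0,132,0],
  [0,0,132,0],
  [0,0,132,0],
], hand=25)

```text
time: 20.2
tool_pos: [454.9, -109.7, 150.0]
tcp_rot: [1.745, 1.567, -2.419]
contact_force: [-0.2, 0.3, -0.7]
grip_width: 37.5
```

Run:
```python
from h import *
o,k,im=inhand("w10",(647,138.2))
cv2.imwrite("pics/w10c.png",cv2.resize(im[130:330,156:356],(600,600),interpolation=cv2.INTER_CUBIC))
```

```text
t 20.2 [ 454.9 -109.7  150. ] 37.500131847193614 tooly -148.57
shift to pad [192.1 247.9] twist -28.8
```

View pics/w10c.png

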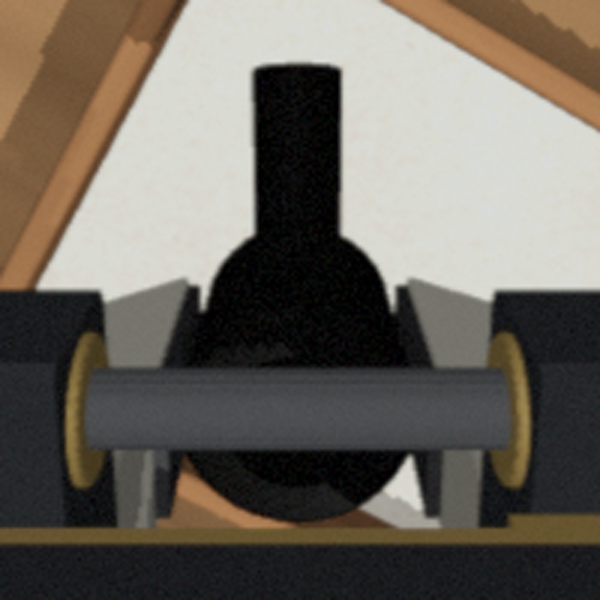

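Ebony is held square with its tip at (297,67). Now placing it.

Request:
carry_out([
  [14,18,0,-4],
  [32,42,0,-10],
  [54,70,0,-16],
  [78,100,0,-22],
  [102,132,0,-28],
  [126,163,0,-28.8],
  [150,194,0,-28.8],
  [172,223,0,-28.8],
  [191.8,248,0,-28.8],
  [191.8,248,0,-28.8],
  [191.8,248,-25,-28.8],
  [191.8,248,-50,-28.8],
  [191.8,248,-75,-28.8],
  [191.8,248,-92,-28.8],
  [191.8,248,-99,-28.8],
  [191.8,248,-99,-28.8],
  [191.8,248,-99,-28.8],
  [191.8,248,-99,-28.8],
])

```text
time: 21.75
tool_pos: [647.1, 138.3, 51.5]
tcp_rot: [1.374, 1.568, 2.99]
contact_force: [-0.5, 0.0, 0.3]
grip_width: 37.7
```

Request:
carry_out([
  [-0.4,0,-5,0],
  [-0.4,0,-10,0],
  [-0.4,0,-11.8,0],
  [-0.4,0,-12.2,0],
  [-0.4,0,-12.2,0],
  [-0.4,0,-12.2,0],
])

```text
time: 22.25
tool_pos: [646.7, 138.4, 39.4]
tcp_rot: [1.376, 1.568, 2.993]
contact_force: [-0.3, 0.0, 0.4]
grip_width: 37.6
```

Request:
carry_out([
  [0,0,0,0],
  [0,0,0,0],
  [0,0,0,0],
  [0,0,0,0],
  [0,0,20,0],
  [0,0,50,0],
  [0,0,85,0],
  [0,0,115,0],
  [20,-30,135,0],
  [45,-60,145,0],
  [62,-90,145,0],
  [62,-105,145,0],
  [62,-105,145,0],
  [62,-105,145,0],
  [62,-105,145,0],
], hand=60)

```text
time: 23.5
tool_pos: [708.0, 34.5, 184.0]
tcp_rot: [1.247, 1.566, 2.864]
contact_force: [0.3, -0.1, 0.4]
grip_width: 60.2
```

Run:
```python
from h import *
o,k,im=snap("w11");print(o["time"],o["tool_pos"].round(1));np.savez("w11.npz",K=k[0],T=k[1])
```

```text
23.5 [708.   34.5 184. ]
```

View pics/w11.png

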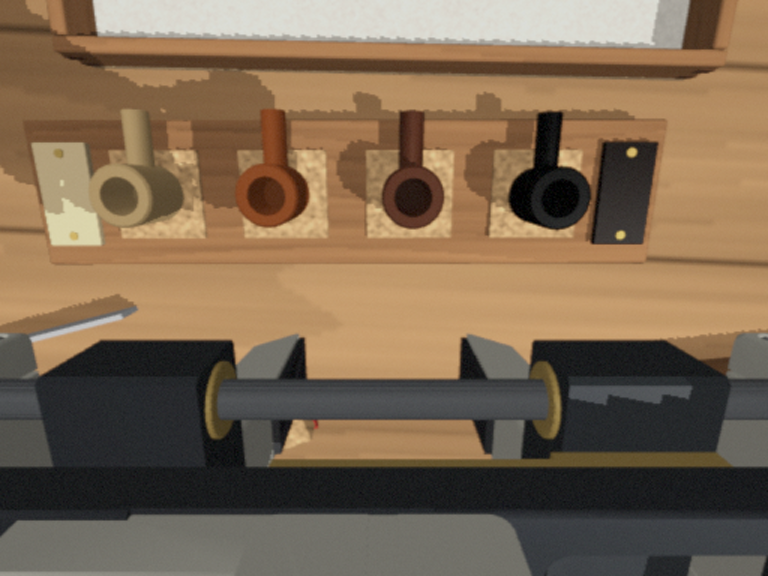

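All four bowls are upright in shade order. The rims are at (122,194), (267,195), (413,195) and (559,195), each over its own pad. One numeric check of the centring.

Run:
```python
from h import *
d=np.load("w11.npz");k=(d["K"],d["T"]);f=lambda u,v,z:p2w(k,u/1.5,v/1.5,z)[:2]
im=cv2.resize(cv2.imread("pics/w11.png"),(512,384),interpolation=cv2.INTER_AREA)
P=[(157,194),(283,194),(409.5,194.5),(536,194.5)] # pad centres
RM=[(122,194.5),(267,195),(413,195.5),(559,196)];TP=[(135.5,112),(273,112),(412,113),(549.5,114)]
for p,r,t in zip(P,RM,TP):
    a,b,c=f(*p,29),f(*r,75),f(*t,53);print("pad",a.round(1),"bowl-pad",(b-a).round(1),"shank",(shank_ang(b,c)%360).round(1))
```

```text
pad [ 657.8 -126.7] bowl-pad [-1.7  2.1] shank 178.8
pad [653.8 -38.5] bowl-pad [-1.3  0.5] shank 180.9
pad [650.1  50.1] bowl-pad [-1.3 -0.8] shank 182.6
pad [646.1 138.7] bowl-pad [-1.  -2.1] shank 185.4
```

```bash
python3 -c "
from plant import *
print(get_obs()['time'],close_job())"
```

```text
the job is handed in; nothing more can be done
23.55 None
```

All four bowls are out of the tray and standing upright on their own pads. They run natural, chestnut, walnut, ebony from the pale tablet to the dark one. I handed the job in at 23.6 s with the gripper open and well clear of everything.

- **Centring:** the last picture puts every bowl within about 3 mm of its pad centre.
- **Shanks:** chestnut and walnut read within 2° of square across the board. Natural (178.8°) and ebony (185.4°) read 3–4° off the board's 182.6°. Their offsets grow outward on both sides of the camera, which suggests perspective error, and an earlier, closer view put natural at 181.8°. Ebony got no second look.
- **Disagreement:** the top camera placed the pads about 2 mm off from the wrist camera in y. I went by the wrist camera, which agreed with where the bowls were actually gripped.
- **Bystanders:** I never moved near the bottle, tin or cup, and none of the force readings between moves showed contact. I didn't photograph them again at the end.

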